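# Load a rubber heel lift under the spring clip of a cobbler's jig

### The job

Load the black rubber heel lift in the cobbler's jig, using fingertips only: press the red bar of the spring clip down with one fingertip to raise its jaw and, keeping it held down, push the heel lift along its channel with the other fingertip, under the jaw and fully home against the dark end stop. Then let the bar up, so that the clip closes on the heel lift, and come away. Do not grasp or lift the heel lift, and leave everything else on the bench where it is.

Things in the scene. Friction and masses are not known exactly. Their poses are not given: they have to be found in the camera images.
- jig: Jig, fixed to the bench: green base plate 175 x 135 mm, aluminium bed on it. Origin: at bench level under the channel's centre line. x: the direction the heel lift is pushed; z up; the clip is on the +y side. 'Jig frame' below means this frame, in mm. Bed top: z = 20, x = -82 to 82.
- channel_mouth (a point): Middle of the channel's open near end, on the bed: (-82, 0, 20) in the jig frame. The channel is 59 mm wide, open upward, between a fence (y = -29.5, top z = 28) and a rail (y = 29.5, 5 thick, top z = 26). Metal and heel lift are smooth (friction about 0.3), but pushed off its centre line by more than about 10 mm the heel lift may bind.
- end_stop (a point): Where the nose of the heel lift ends up: on the bed at the face of the dark end stop, (75, 0, 20) in the jig frame. The stop crosses the channel's far end, top at z = 32. Dark hinge ears, 12 wide, stand at y = 42, x = -82 and x = 72, top z = 34.
- heel_lift: Black hard-rubber heel lift, a loose D-shaped block 58 long (its x), 56 wide, 10 mm thick, 45 g or so, on the bed in the channel. Origin: centre of its underside. Its flat edge, to push on, is at its own x = -29 mm; its round nose, x = +29, faces the end stop. Home: origin at x = 46, z = 20 in the jig frame; it starts 47 to 67 mm short of that, nose just short of the jaw.
- clip (a joint): Spring clip's angle, rad: 0 closed as found, growing as the red bar is pressed, limit 0.55. Hinge rod parallel to the jig's x at y = 40, z = 29 (jig frame). The jaw clears the heel lift's top from about 0.33 up (bar pressed about 10 mm or more) and rests on it at about 0.29. It springs shut by itself; pressing the bar takes about 2.5 N to start, 4.6 N at the limit.
- jaw (a point): Middle of the lower edge of the clip's steel jaw lip: closed, at (50, 13, 23) in the jig frame, 3 mm over the bed, so it blocks the heel lift. The lip spans x = 35 to 65, y = 10 to 16; the arm behind it reaches over the rail side at z = 32 to 36.
- press_bar (a point): Middle of the top of the clip's red round press bar, 8 mm thick, 108 mm long, parallel to the jig's x, from x = -80 to 28 at y = 70 (jig frame). Its top is at z = 38 as found; pressed, it comes down to z = 25 at 0.43 rad and 21.5 at the 0.55 limit, the level of the heel lift's edge, and shifts inward up to 2 mm. A fingertip can slide along it while holding it down.
- spare_lift: tan spare heel lift, a D-shaped block of the same size as the black one, lying on the table beside the jig; leave it alone. Origin: centre of its underside
- spool_brown: spool of brown thread, 42 mm diameter, 50 mm high, standing beside the jig; leave it alone. Origin: centre of its underside
- tack_tin: amber jar of tacks with a steel cap, 50 mm diameter, 42 mm high, standing beside the jig; leave it alone. Origin: centre of its underside
- spool_white: spool of white thread, 54 mm diameter, 65 mm high, behind the jig; leave it alone. Origin: centre of its underside
- glue_bottle: yellow glue bottle with a long nozzle, 72 mm diameter, 140 mm high, behind the jig; leave it alone. Origin: centre of its underside
- mug: white mug, 76 mm diameter, 85 mm high, behind the jig; leave it alone. Origin: centre of its underside
- awl: awl with a wooden handle, 160 mm long, lying flat on the table to the robot's right; leave it alone
Mind the look-alikes: they are no part of the job. Several things have the shape of the heel_lift; the one meant has the colours described above.

How it is judged:
By the outcome, as a careful person would: the job done as asked, in the order asked, and still so for the second after the job is handed in, with the robot touching nothing.
It also fails if it takes over 40 s, if anything falls off the work surface, if the arm or the gripper's body presses on something with over 40 N, if the wrist force passes 120 N, or if a joint passes its speed limit or range.

### The arm

A 6-joint arm with a two-finger parallel gripper is mounted at the origin on the work surface. World frame = base frame: x ahead of the robot, y to its left, z up, the work surface at z = 0. Lengths are in m, angles in rad, forces in N, time in s.
With the tool pointing down it reaches from about 0.35 to 0.775 m from the base axis. Payload 5.5 kg.
Tool frame: the origin (TCP) lies between the finger pads; the fingertips stand 17 mm ahead of it and the grasp point (between the pads) lies 2 mm behind it (env.finger_overhang is the distance from the TCP to the fingertips, in m); z points along the fingers, y is the line along which they close (so a half turn about z gives the same grasp; the last joint's range is limited). The gripper opens to 85 mm and grips with 20 to 120 N. Pads are 22 mm wide; open, the fingers measure 114 mm over their backs; the gripper's body (76 mm by 85 mm) begins 54 mm behind the grasp point. The pads swing forward as they close: fully open they stand 13 mm farther back than shut.
Start: joints at [-1.433, 0.313, 0.046, 1.304, 0, 1.431], TCP at [0.158, -0.553, 0.248] pointing down, gripper open.
Joint ranges: [-2.76, 2.76], [-0.86, 1.69], [-1.03, 1.26], [-2.2, 2.34], [-1.47, 1.5], [-3.14, 3.14]. Speed limits (rad/s): [2.57, 2.57, 3.14, 3.14, 3.14, 3.14].

### API

Orientations are given as a unit quaternion [w, x, y, z].
In Python, from workcell import env gives the robot as it stands. The module is installed in compiled form; this text tells all that it offers.
- The arm moves only by the shell command python3 -m pendant 'ROWS' [FORCE]. ROWS is JSON, a list of rows, each a list of 5 numbers: the gripper's target within -1 to 1 (fully open at 1, half-way at 0, shut at -1), then the shift along the tool's x, y, z in m, then the turn about the tool's z in rad. A call has 1 to 8 rows; each row shifts and turns the commanded pose from where the row before left it, along the tool's axes as they then stand; what a row does not reach is not made up. A row lasts 1/8 s, in which the tool goes at most 62.5 mm and 10.7 degrees, less where a joint would pass 70% of its speed; a pose out of reach is approached as far as the arm can. A call with a gripper value outside its range is refused whole. The fingers move at their own pace and stop on an object; FORCE is the grip in N (left out, the last holds). Time passes only in rows, so rows that do not move let the fingers close. It gives the time, the measured TCP pose, the force, the opening and the grip force at its end, in the units of the state.
- env.get_state(): the state, without advancing time (a new reading comes with each control period).
- env.read_camera(name): name is "scene" or "top" or "wrist"; returns the picture (384x512x3 uint8, red, green, blue); there is no depth.
- env.calibration(name): a dict with "K" (3x3 intrinsics, pixels), "T" (4x4, takes a point from camera to world coordinates); the wrist camera has in their place "tool_from_camera" (4x4, takes a point from camera to tool coordinates, whose origin is the TCP and whose axes are the flange's). Camera axes: x right, y down, z forward; pixel columns grow to the right and rows downward; lengths in m; the calibration is good to about 2 mm. A picture is of the moment at which its call begins: read the wrist's pose just before it. calibration takes no time and is no camera call.
- env.hand_in(): hands the job in; it is judged then, once.
Trained networks look in the newest picture that a camera, given by its name, has taken for a name from the list of things; names that differ only in an ending like _2 or _b are one class to them, and where a whole thing is asked for, a point or a joint stands for the part that bears it (a point fixed in the world has none). Each returns a list of dicts, best first, with "score" (0 to 1); they miss things now and then, are a little off and sometimes report something else, mostly with a low value. They report only what shows in the picture. A call takes as long as a camera call. They do not tell look-alikes from the thing itself.
- env.recognise(camera, label): "centre" ([column, row] in pixels, amid what is visible of it).
The state is a dict: "clock": time; "joint_pos": joint angles; "qvel": joint speeds; "tau": joint torques, N m; "tcp_pos": TCP position; "orientation": TCP orientation; "wrist_force": force on the tool from outside, world axes, zero at the start; "ft_torque": the same for the moment, N m; "finger_gap": finger opening in m; "grip_force": force on a finger pad.
Only numpy, scipy, OpenCV 4.12 (cv2) and the standard library are available. Lean on these libraries where they do the work, as an engineer would, in place of code of your own. Each camera call takes 0.05 s, during which the arm holds its last target. There are 200 camera calls.

## Working session

There is one attempt and no reset: what is moved stays moved. The work goes in short steps, Python scripts to look and compute and a shell command to move; the robot and the scene stay as the last step left them, time stands still between calls to the robot, and variables do not carry over. Pictures are saved under pics/ and viewed, at most 10 in all, crops included, and the job is handed in when it is done.

```bash
mkdir -p pics; cat > h.py <<'E'
import numpy as np, cv2
from workcell import env
def snap(c,f):
    im=env.read_camera(c); cv2.imwrite('pics/'+f,im[:,:,::-1]); return im
def ray(c,px,z,T=None):
    k=env.calibration(c); T=k['T'] if T is None else T
    d=T[:3,:3]@np.linalg.solve(k['K'],[px[0],px[1],1]); o=T[:3,3]
    return o+d*(z-o[2])/d[2]
def proj(c,p,T=None):
    k=env.calibration(c); T=k['T'] if T is None else T
    q=k['K']@(T[:3,:3].T@(np.array(p)-T[:3,3])); return q[:2]/q[2]
E
python3 - <<'E'
from h import *
s=env.get_state(); print(s['clock'],s['tcp_pos'],s['orientation'],s['finger_gap'],env.finger_overhang)
a=snap('top','top.png')
for l in ['jig','heel_lift','press_bar','channel_mouth','end_stop','jaw','spool_brown','tack_tin','spare_lift']:
    try: print(l,[(np.round(d['centre'],1).tolist(),round(d['score'],2)) for d in env.recognise('top',l)][:3])
    except Exception as e: print(l,e)
E
```

```text
0.0 [ 0.15762884 -0.55244421  0.24739212] [-9.45941948e-04  9.90366964e-01  1.38464370e-01  1.06272411e-05] 0.08516121023161217 0.017
jig [([193.4, 203.1], 0.63)]
heel_lift [([202.6, 205.4], 0.73), ([274.1, 222.2], 0.64), ([139.5, 187.5], 0.62)]
press_bar [([184.8, 207.7], 0.76)]
channel_mouth [([187.1, 201.9], 0.88), ([224.5, 118.9], 0.64)]
end_stop [([190.6, 205.0], 0.71)]
jaw [([185.6, 208.5], 0.7)]
spool_brown [([238.5, 179.2], 0.76)]
tack_tin []
spare_lift [([239.4, 203.4], 0.9)]
```

View pics/top.png

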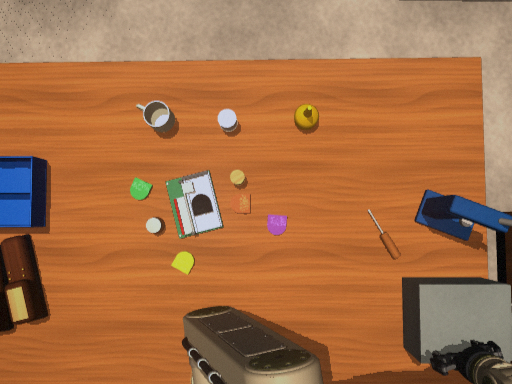

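The top view shows the jig at about (193,203), with the black D inside it at (202,205). The orange (243,204), purple (277,224), green (140,188) and yellow (183,262) D shapes are look-alikes. Only the black one lies in the jig channel and matches the description, so I'll confirm it in an enlarged crop.

```bash
python3 - <<'E'
from h import *
a=cv2.imread('pics/top.png')[160:250,130:250]
cv2.imwrite('pics/c1.png',cv2.resize(a,None,fx=6.6,fy=6.6,interpolation=cv2.INTER_CUBIC))
for p in [(193,203),(202,205),(0,0),(512,0),(238.5,179),(154,226)]: print(p,ray('top',p,0.02).round(3))
snap('scene','scene.png')
E
```

```text
(193, 203) [0.518 0.104 0.02 ]
(202, 205) [0.512 0.078 0.02 ]
(0, 0) [1.136 0.692 0.02 ]
(512, 0) [ 1.111 -0.837  0.02 ]
(238.5, 179) [ 0.587 -0.029  0.02 ]
(154, 226) [0.451 0.218 0.02 ]
```

View pics/c1.png

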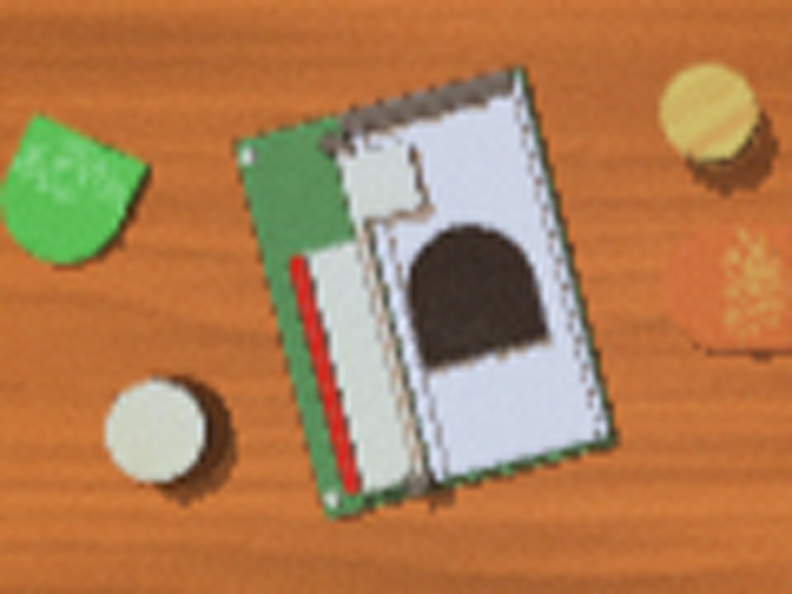

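View pics/scene.png

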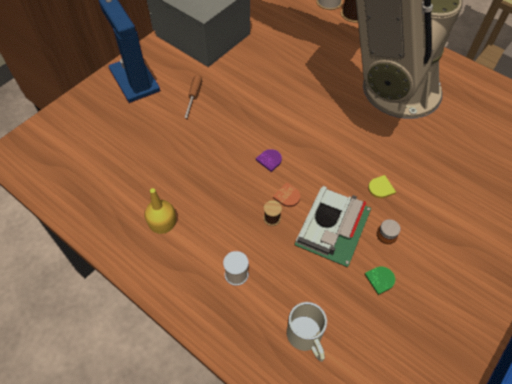

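The crop confirms the black D at crop pixel (477,295). It lies in the aluminium channel with its flat edge near and its nose towards the dark stop. The bar runs from crop (297,257) to (350,492). The scene view shows the same layout.

```bash
python3 - <<'E'
from h import *
P=lambda x,y:(130+x/6.6-.4,160+y/6.6-.4)
far=ray('top',P(297,257),.036)[:2]; near=ray('top',P(350,492),.036)[:2]
print(far,near,np.linalg.norm(far-near)); u=(far-near)/np.linalg.norm(far-near); v=np.array([-u[1],u[0]])
o=(far+near)/2+26*u/1000-70*v/1000; print('origin',o,'yaw',np.arctan2(u[1],u[0]))
for n,p in dict(flatL=(430,370),flatR=(548,338),nose=(465,225)).items():
    q=ray('top',P(*p),.03)[:2]-o; print(n,(q@u*1000).round(1),(q@v*1000).round(1))
print('start tcp target',o+u*-.066+v*.035)
print(env.calibration('wrist'))
E
```

```text
[0.53045685 0.15523622] [0.4277389  0.13155816] 0.10541170773099622
origin [0.52015718 0.08102626] yaw 0.22655782898274462
flatL -34.7 24.9
flatR -32.9 -28.7
nose 23.9 -4.3
start tcp target [0.44798193 0.10030662]
{'K': array([[341.78372063,   0.        , 257.38238685],
       [  0.        , 341.78372063, 190.65592912],
       [  0.        ,   0.        ,   1.        ]]), 'tool_from_camera': array([[-3.58726591e-04, -9.62705039e-01, -2.70552914e-01,
         6.84514395e-02],
       [ 9.99999929e-01, -3.76663214e-04,  1.43743002e-05,
         4.80723038e-04],
       [-1.15745541e-04, -2.70552890e-01,  9.62705106e-01,
        -1.26568843e-01],
       [ 0.00000000e+00,  0.00000000e+00,  0.00000000e+00,
         1.00000000e+00]])}
```

```bash
python3 -m pendant '[[1,0,0,0,-0.185],[1,0,0,0,-0.185],[1,0,0,0,-0.185],[1,0,0,0,-0.185],[1,0,0,0,-0.185],[1,0,0,0,-0.185],[1,0,0,0,-0.185],[1,0,0,0,-0.185]]'; python3 -m pendant '[[1,0,0,0,-0.185],[1,0,0,0,-0.185],[1,0,0,0,-0.185],[1,0,0,0,-0.185],[1,0,0,0,-0.185],[1,0,0,0,-0.185],[1,0,0,0,-0.185],[1,0,0,0,-0.185]]';  python3 -m pendant '[[1,0,0,0,-0.13],[1,0,0,0,0]]'; python3 - <<'E'
from h import *
from scipy.spatial.transform import Rotation as Ro
s=env.get_state();q=s['orientation'];R=Ro.from_quat(np.r_[q[1:],q[0]]).as_matrix();print(s['tcp_pos'],R.round(3),s['joint_pos'])
for t in ([.46,-.2,.25],[.455,.1,.25]): print(R.T@(np.array(t)-s['tcp_pos']))
E
```

```text
clock: 1.55
tcp_pos: [0.1577, -0.553, 0.2484]
orientation: [0.0, 0.636, 0.772, -0.0]
wrist_force: [0.3, 1.1, -0.4]
finger_gap: 0.0854
grip_force: 0.0
clock: 2.55
tcp_pos: [0.1577, -0.553, 0.2484]
orientation: [0.0, -0.051, 0.999, -0.0]
wrist_force: [0.2, -0.0, -0.9]
finger_gap: 0.0849
grip_force: 0.0
clock: 2.8
tcp_pos: [0.1577, -0.553, 0.2483]
orientation: [-0.0, -0.112, 0.994, -0.0]
wrist_force: [0.1, -0.8, 0.1]
finger_gap: 0.0854
grip_force: 0.0
[ 0.15768306 -0.55300171  0.24834286] [[-0.975 -0.223  0.   ]
 [-0.223  0.975 -0.   ]
 [ 0.    -0.    -1.   ]] [-1.43259772e+00  3.13186489e-01  4.61292565e-02  1.30362203e+00
 -4.78947933e-06 -1.65736577e+00]
[-0.37338949  0.27674158 -0.00169486]
[-0.43537934  0.57030973 -0.0017299 ]
```

```bash
python3 -m pendant '[[0.3,-0.046,0.035,0,0],[0.3,-0.046,0.035,0,0],[0.3,-0.046,0.035,0,0],[0.3,-0.046,0.035,0,0],[0.3,-0.046,0.035,0,0],[0.3,-0.046,0.035,0,0],[0.3,-0.046,0.035,0,0],[0.3,-0.046,0.035,0,0]]'; python3 -m pendant '[[0.3,-0.01,0.048,0,0],[0.3,-0.01,0.048,0,0],[0.3,-0.01,0.048,0,0],[0.3,-0.01,0.048,0,0],[0.3,-0.01,0.048,0,0],[0.3,-0.01,0.048,0,0],[0.3,0,0,0,0],[0.3,0,0,0,0]]';  python3 - <<'E'
from h import *
from scipy.spatial.transform import Rotation as Ro
s=env.get_state();q=s['orientation'];R=Ro.from_quat(np.r_[q[1:],q[0]]).as_matrix();print(s['clock'],s['tcp_pos'],R.round(3),s['joint_pos'])
T=np.eye(4);T[:3,:3]=R;T[:3,3]=s['tcp_pos'];T=T@env.calibration('wrist')['tool_from_camera'];np.save('T1.npy',T)
a=snap('wrist','w1.png')
cv2.imwrite('pics/w1b.png',cv2.resize(a[:,:,::-1],(800,600)))
E
```

```text
clock: 3.8
tcp_pos: [0.4546, -0.1961, 0.2486]
orientation: [0.0, -0.111, 0.994, -0.0]
wrist_force: [0.1, -0.5, -1.1]
finger_gap: 0.0556
grip_force: 0.0
clock: 4.8
tcp_pos: [0.4474, 0.0964, 0.2483]
orientation: [0.0, -0.113, 0.994, -0.0]
wrist_force: [-0.1, 0.5, -0.3]
finger_gap: 0.0553
grip_force: 0.0
4.8 [0.44737996 0.09640106 0.24831172] [[-0.975 -0.224  0.   ]
 [-0.224  0.975 -0.001]
 [-0.    -0.001 -1.   ]] [ 3.68709136e-02  8.63152277e-02 -2.37922068e-01  1.24643008e+00
 -5.50948698e-04 -1.88721554e-01]
```

View pics/w1b.png

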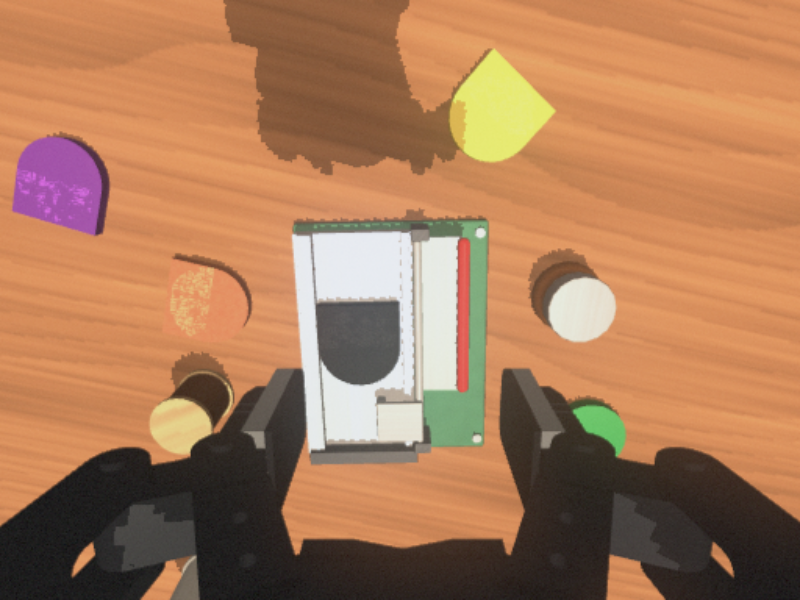

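The wrist picture is in 800x600 coordinates. The bar runs from (464,238) to (463,391), the black lift's flat edge from (317,302) to (399,301) with its nose at (361,384). The fence's inner edge runs from (313,236) to (325,447), the stop is at y≈450, and nothing stands near the fingers' path.

```bash
python3 - <<'E'
from h import *
T=np.load('T1.npy')
W=lambda x,y,z:ray('wrist',((x+.5)/1.5625-.5,(y+.5)/1.5625-.5),z,T)[:2]
near=W(464,238,.037);far=W(463,391,.037)
u=(far-near)/np.linalg.norm(far-near); v=np.array([-u[1],u[0]])
o=(far+near)/2+.026*u-.070*v
print(np.linalg.norm(far-near),'o',o,'yaw',np.arctan2(u[1],u[0]))
J=lambda q:np.round([(q-o)@u*1000,(q-o)@v*1000],1)
for n,p in dict(flatL=(317,302,.03),flatR=(399,301,.03),nose=(361,384,.03),fenceN=(313,236,.028),fenceF=(325,447,.028),stop=(365,452,.032),ear=(420,228,.034),bednear=(360,233,.02)).items(): print(n,J(W(*p)))
print('tcp',J(env.get_state()['tcp_pos'][:2]))
# overlay
im=cv2.imread('pics/w1b.png')
def pt(x,y,z):
    w=o+u*x/1000+v*y/1000; p=proj('wrist',[*w,z/1000],T); return tuple(int(round(i)) for i in ((p+.5)*1.5625-.5))
for a,b in [((-80,70,38),(28,70,38)),((-82,-29.5,20),(82,-29.5,20)),((-82,29.5,20),(82,29.5,20)),((75,-29.5,32),(75,29.5,32)),((-82,-29.5,20),(-82,29.5,20)),((35,10,36),(65,10,36))]:
    cv2.line(im,pt(*a),pt(*b),(255,0,255),1)
c=im[200:480,250:550]; cv2.imwrite('pics/ov.png',cv2.resize(c,None,fx=2.1,fy=2.1))
E
```

```text
0.10645015644363645 o [0.51969603 0.08272292] yaw 0.24990181887353574
flatL [-37.2 -27.7]
flatR [-36.5  27.4]
nose [23.5 -0.9]
fenceN [-81.5 -27.6]
fenceF [ 73.9 -29.7]
stop [76.3 -0.2]
ear [-85.9  42.2]
bednear [-81.5   2.5]
tcp [-66.7  30.6]
```

View pics/ov.png

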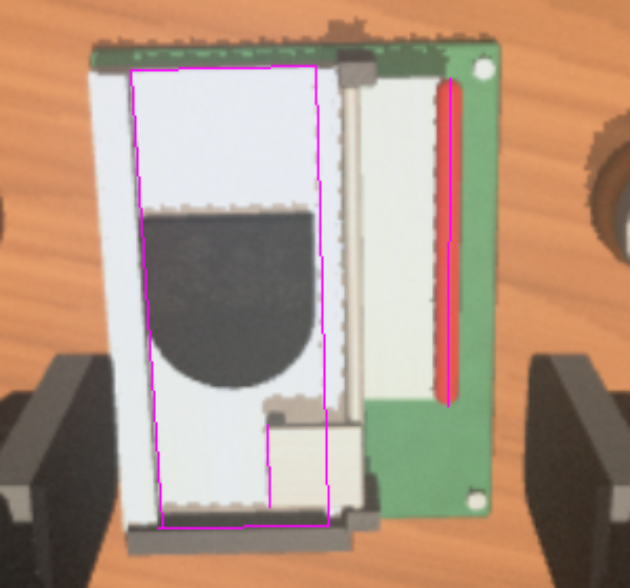

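```bash
python3 -m pendant '[[0.43,0,0.004,0.05,-0.02],[0.43,0,0,0.05,0],[0.43,0,0,0.05,0],[0.43,0,0,0.039,0],[0.43,0,0,0,0],[0.43,0,0,0,0]]'; python3 - <<'E'
from h import *
from scipy.spatial.transform import Rotation as Ro
s=env.get_state();q=s['orientation'];R=Ro.from_quat(np.r_[q[1:],q[0]]).as_matrix()
T=np.eye(4);T[:3,:3]=R;T[:3,3]=s['tcp_pos'];T=T@env.calibration('wrist')['tool_from_camera'];np.save('T2.npy',T)
o=np.array([.5197,.0827]);t=.245;u=np.array([np.cos(t),np.sin(t)]);v=np.array([-u[1],u[0]])
d=s['tcp_pos'][:2]-o;print(d@u,d@v,np.arctan2(-R[1,0],-R[0,0]))
a=snap('wrist','w2.png');cv2.imwrite('pics/w2b.png',cv2.resize(a[:,:,::-1],(800,600)))
E
```

```text
clock: 5.6
tcp_pos: [0.4476, 0.0996, 0.0605]
orientation: [0.001, -0.122, 0.993, -0.0]
wrist_force: [0.5, -0.0, 0.4]
finger_gap: 0.0612
grip_force: 0.0
-0.06583641315286508 0.033893151154762734 0.24425641542913626
```

View pics/w2b.png

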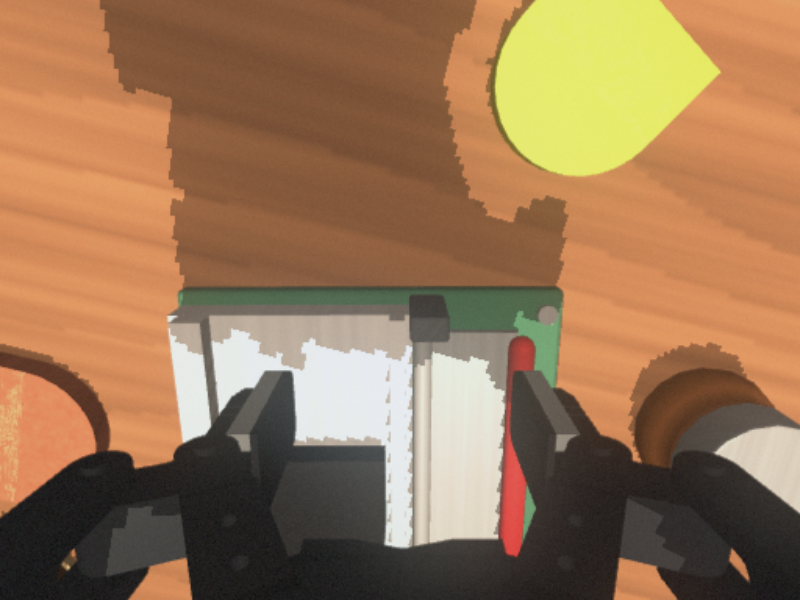

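The wrist view shows the right fingertip at (513–541,372), right over the bar near its near end (bar at (521,345)). The left tip at (267–293,372) is behind the lift's flat edge (row 447) and well inside the channel. I'll descend in small steps.

```bash
for i in 1; do python3 -m pendant '[[0.43,0,0,0.006,0],[0.43,0,0,0.006,0],[0.43,0,0,0,0],[0.43,0,0,0,0]]'; python3 -m pendant '[[0.43,0,0,0.004,0],[0.43,0,0,0,0],[0.43,0,0,0,0]]'; python3 -m pendant '[[0.43,0,0,0.004,0],[0.43,0,0,0,0],[0.43,0,0,0,0]]'; done
```

```text
clock: 6.15
tcp_pos: [0.4471, 0.1005, 0.0477]
orientation: [0.001, -0.123, 0.992, -0.0]
wrist_force: [0.5, -0.1, 2.3]
finger_gap: 0.0612
grip_force: 1.2
clock: 6.52
tcp_pos: [0.4466, 0.1006, 0.0433]
orientation: [0.0, -0.123, 0.992, 0.0]
wrist_force: [0.1, 1.7, 3.8]
finger_gap: 0.0609
grip_force: 1.5
clock: 6.9
tcp_pos: [0.4465, 0.1004, 0.0392]
orientation: [-0.0, -0.123, 0.992, -0.0]
wrist_force: [-0.7, 1.4, 3.4]
finger_gap: 0.0612
grip_force: 1.7
```

```bash
python3 -m pendant '[[0.43,0,0,0.002,0],[0.43,0,0,0,0],[0.43,0,0,0,0]]';python3 -m pendant '[[0.43,0,0,0.0015,0],[0.43,0,0,0,0],[0.43,0,0,0,0]]';  python3 - <<'E'
from h import *
a=snap('wrist','w3.png');cv2.imwrite('pics/w3b.png',cv2.resize(a[:,:,::-1],(800,600)))
E
```

```text
clock: 7.28
tcp_pos: [0.4465, 0.1003, 0.0373]
orientation: [0.0, -0.123, 0.992, -0.0]
wrist_force: [0.3, 0.7, 3.6]
finger_gap: 0.0609
grip_force: 1.9
clock: 7.65
tcp_pos: [0.4466, 0.1002, 0.0358]
orientation: [0.0, -0.123, 0.992, -0.0]
wrist_force: [0.4, -1.1, 3.3]
finger_gap: 0.0613
grip_force: 2.1
```

View pics/w3b.png

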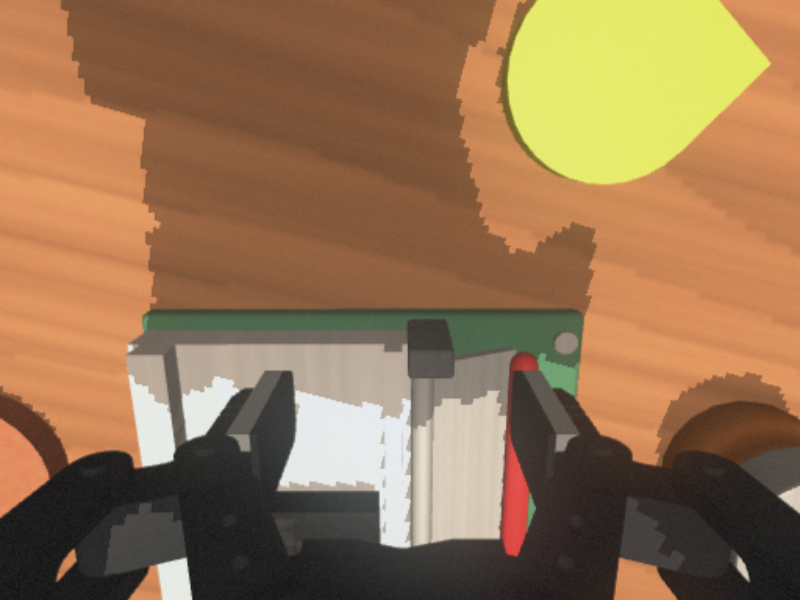

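The bar is well down, with the clip plate tilted, and the left tip stands in the channel behind the lift's flat edge (row ~492). Next is the push.

```bash
python3 -m pendant '[[0.43,-0.006,0,0,0],[0.43,-0.006,0,0,0],[0.43,-0.006,0,0,0],[0.43,-0.006,0,0,0],[0.43,-0.004,0,0,0],[0.43,-0.004,0,0,0],[0.43,-0.004,0,0,0],[0.43,-0.004,0,0,0]]';  python3 -m pendant '[[0.43,-0.004,0,0,0],[0.43,-0.004,0,0,0],[0.43,-0.004,0,0,0],[0.43,-0.004,0,0,0],[0.43,0,0,0,0]]'; python3 - <<'E'
from h import *
a=snap('wrist','w4.png');cv2.imwrite('pics/w4b.png',cv2.resize(a[:,:,::-1],(800,600)))
E
```

```text
clock: 8.7
tcp_pos: [0.4855, 0.1102, 0.0358]
orientation: [-0.0, -0.123, 0.992, -0.0]
wrist_force: [-2.5, -1.0, 4.6]
finger_gap: 0.0612
grip_force: 2.1
clock: 9.32
tcp_pos: [0.5017, 0.1142, 0.0359]
orientation: [0.001, -0.123, 0.992, 0.0]
wrist_force: [-0.4, -0.5, 3.8]
finger_gap: 0.061
grip_force: 2.0
```

View pics/w4b.png

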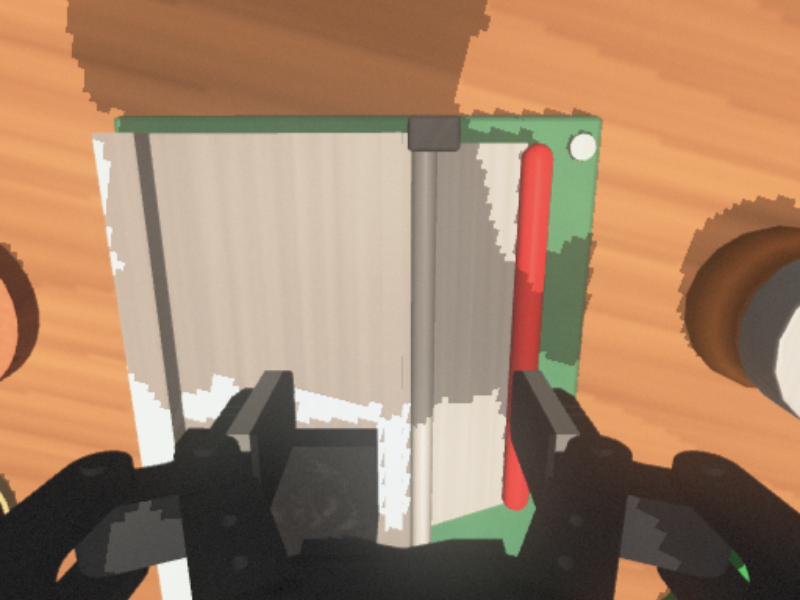

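The lift is following square, with its edge at row 430 against the finger, and the bar is still down. About 16 mm remains.

```bash
python3 -m pendant '[[0.43,-0.004,0,0,0],[0.43,-0.004,0,0,0],[0.43,-0.003,0,0,0],[0.43,0,0,0,0]]';  python3 -m pendant '[[0.43,-0.002,0,0,0],[0.43,0,0,0,0]]';python3 -m pendant '[[0.43,-0.002,0,0,0],[0.43,0,0,0,0]]'
```

```text
clock: 9.88
tcp_pos: [0.5121, 0.1169, 0.0358]
orientation: [0.0, -0.123, 0.992, 0.0]
wrist_force: [-1.8, 0.4, 4.2]
finger_gap: 0.061
grip_force: 2.0
clock: 10.12
tcp_pos: [0.5135, 0.1173, 0.0358]
orientation: [0.0, -0.123, 0.992, -0.0]
wrist_force: [-1.2, -0.7, 4.0]
finger_gap: 0.0614
grip_force: 2.1
clock: 10.38
tcp_pos: [0.5155, 0.1177, 0.0358]
orientation: [0.0, -0.123, 0.992, -0.0]
wrist_force: [-1.7, -1.1, 4.6]
finger_gap: 0.0611
grip_force: 2.1
```

```bash
python3 -m pendant '[[0.43,-0.001,0,0,0],[0.43,0,0,0,0]]';  python3 -m pendant '[[0.43,-0.001,0,0,0],[0.43,0,0,0,0]]';python3 -m pendant '[[0.43,-0.001,0,0,0],[0.43,0,0,0,0]]'
```

```text
clock: 10.62
tcp_pos: [0.5164, 0.118, 0.0358]
orientation: [0.0, -0.123, 0.992, -0.0]
wrist_force: [-2.3, -0.1, 4.5]
finger_gap: 0.0612
grip_force: 2.1
clock: 10.88
tcp_pos: [0.5174, 0.1182, 0.0358]
orientation: [0.0, -0.123, 0.992, -0.0]
wrist_force: [-1.7, 0.1, 3.7]
finger_gap: 0.0611
grip_force: 2.1
clock: 11.12
tcp_pos: [0.5176, 0.1183, 0.0356]
orientation: [-0.001, -0.123, 0.992, -0.0]
wrist_force: [-3.7, -1.6, 5.0]
finger_gap: 0.061
grip_force: 3.3
```

```bash
python3 -m pendant '[[0.43,-0.001,0,0,0],[0.43,0,0,0,0]]';  python3 -m pendant '[[0.43,-0.001,0,0,0],[0.43,0,0,0,0],[0.43,0,0,0,0]]'
```

```text
clock: 11.38
tcp_pos: [0.5177, 0.1183, 0.0354]
orientation: [-0.001, -0.123, 0.992, -0.0]
wrist_force: [-4.8, -1.6, 6.2]
finger_gap: 0.061
grip_force: 4.2
clock: 11.75
tcp_pos: [0.5178, 0.1183, 0.0352]
orientation: [-0.002, -0.122, 0.992, -0.001]
wrist_force: [-6.7, -2.9, 7.6]
finger_gap: 0.0611
grip_force: 5.0
```

It is firmly against the stop. I'll back off a few mm with the bar still held, then rise straight up.

```bash
python3 -m pendant '[[0.43,0.003,0,0,0],[0.43,0.004,0,0,0],[0.43,0,0,0,0]]';  python3 -m pendant '[[0.43,0,0,-0.003,0],[0.43,0,0,-0.004,0],[0.43,0,0,-0.004,0],[0.43,0,0,-0.004,0],[0.43,0,0,-0.005,0],[0.43,0,0,-0.02,0],[0.43,0.01,0,-0.04,0],[0.43,0.01,0,-0.05,0]]'; python3 -m pendant '[[0.43,0.03,0,-0.05,0],[0.43,0.03,0,-0.04,0],[0.43,0,0,0,0],[0.43,0,0,0,0]]'; python3 - <<'E'
from h import *
from scipy.spatial.transform import Rotation as Ro
s=env.get_state();q=s['orientation'];R=Ro.from_quat(np.r_[q[1:],q[0]]).as_matrix()
T=np.eye(4);T[:3,:3]=R;T[:3,3]=s['tcp_pos'];T=T@env.calibration('wrist')['tool_from_camera'];np.save('T3.npy',T)
a=snap('wrist','w5.png');cv2.imwrite('pics/w5b.png',cv2.resize(a[:,:,::-1],(800,600)))
E
```

```text
clock: 12.12
tcp_pos: [0.5146, 0.1173, 0.0363]
orientation: [0.001, -0.123, 0.992, -0.0]
wrist_force: [1.9, -0.0, 3.9]
finger_gap: 0.0611
grip_force: 2.1
clock: 13.12
tcp_pos: [0.4928, 0.1122, 0.1661]
orientation: [-0.001, -0.123, 0.992, -0.0]
wrist_force: [0.6, -0.3, 0.2]
finger_gap: 0.0609
grip_force: 0.0
clock: 13.62
tcp_pos: [0.436, 0.0977, 0.2556]
orientation: [0.0, -0.123, 0.992, -0.0]
wrist_force: [0.5, 1.0, -0.2]
finger_gap: 0.0611
grip_force: 0.0
```

View pics/w5b.png

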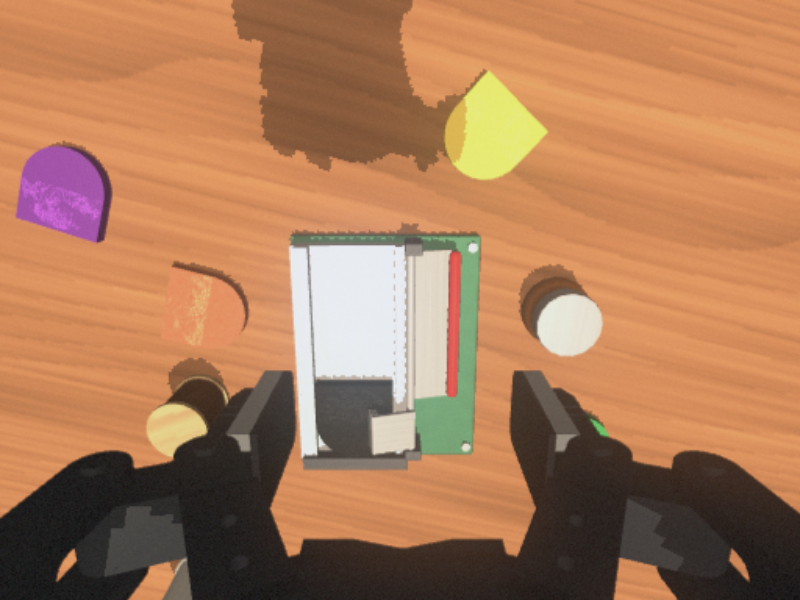

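The lift is under the jaw (jaw at (393,433)) with its nose at the stop. Its flat edge runs from (316,380) to (393,379). I'll check that numerically before handing in.

```bash
python3 - <<'E'
from h import *
T=np.load('T3.npy');o=np.array([.5197,.0827]);t=.245;u=np.array([np.cos(t),np.sin(t)]);v=np.array([-u[1],u[0]])
W=lambda x,y,z:ray('wrist',((x+.5)/1.5625-.5,(y+.5)/1.5625-.5),z,T)[:2]
for p in [(316,380,.03),(393,379,.03),(355,459,.032),(350,246,.02),(455,252,.03),(452,396,.03)]: q=W(*p)-o; print(p,(q@u*1000).round(1),(q@v*1000).round(1))
E
```

```text
(316, 380, 0.03) 13.8 -27.5
(393, 379, 0.03) 13.0 27.6
(355, 459, 0.032) 76.7 -0.9
(350, 246, 0.02) -81.4 -1.7
(455, 252, 0.03) -79.2 69.4
(452, 396, 0.03) 26.2 70.2
```

```bash
python3 - <<'E'
from h import *
a=cv2.imread('pics/w5.png')
print(a[236:252,220].sum(1)//3, a[236:252,240].sum(1)//3)
b=cv2.imread('pics/w1.png'); print(b[186:200,220].sum(1)//3)
T=np.load('T3.npy');o=np.array([.5197,.0827]);t=.245;u=np.array([np.cos(t),np.sin(t)]);v=np.array([-u[1],u[0]])
for x,z in ((17,30),(17,20),(12,30),(12,20)):
  print(x,z,[proj('wrist',[*(o+u*x/1000+v*y/1000),z/1000],T).round(1) for y in (-20,10)])
cv2.imwrite('pics/c5.png',cv2.resize(a[225:305,180:280],None,fx=7,fy=7,interpolation=cv2.INTER_CUBIC))
E
```

```text
[235 234 235 235 199 180 179 105  80  78  82  89  86  83  90  85] [235 235 235 235 234 192 178 107  81  82  82  90  90  87  87  87]
[235 235 235 235 236 196 183 115  83  79  89  90  90  91]
17 30 [array([208.9, 245.7]), array([235.6, 245.7])]
17 20 [array([210.1, 242. ]), array([236.2, 242. ])]
12 30 [array([208.7, 241.5]), array([235.6, 241.6])]
12 20 [array([209.9, 237.9]), array([236.1, 238. ])]
```

View pics/c5.png

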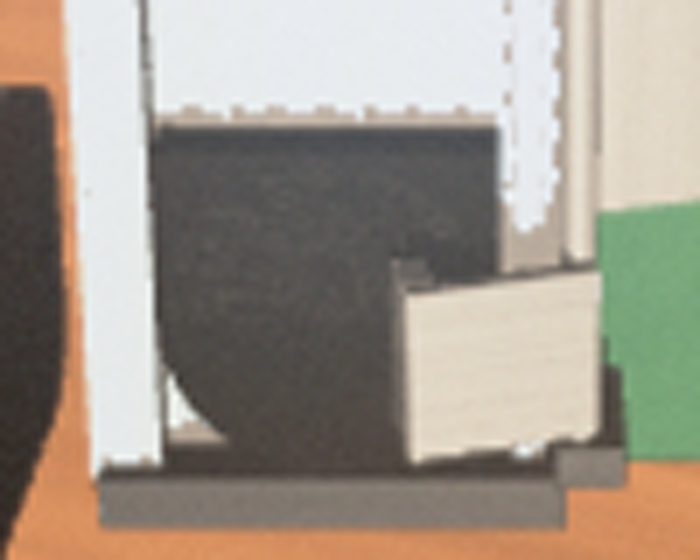

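The crop shows the nose touching the stop and the jaw lip resting on the lift's top. The edge I measured is the bottom of the lift's visible flat face at z = 20. At that height it comes to x ≈ 17–18, which is home.

```bash
python3 -c "
from workcell import env
print(env.hand_in())"
```

```text
the job is handed in; nothing more can be done
None
```

The heel lift is fully home against the end stop with the clip closed on it, the arm is clear of everything, and the job is handed in; no verdict came back.

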